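# Feel which carton is full and stock it

### The job

Of the three look-alike cartons in the grey rack one is still full and two are empty: feel their weight to find the full one and stand it in the steel holder, fully down on its floor, lowered and not dropped. The plates of the holder leave no room for fingers at the broad faces, so set the carton down on the worktop on the way and take it again by its narrow faces. Leave the two empty cartons standing upright in the bays of the rack, tip no carton over, and do not disturb the bottle, tape roll and timer.

Things in the scene. Friction and masses are not known exactly. Their poses are not given: they have to be found in the camera images.
- pack_a_center (a point): one of three identical upright cartons, white with a red foot band, 26 (x) x 36 (y) x 86 mm (z); this point: its centre, 43 mm above its underside. Broad faces (36 mm wide) look along x, narrow ones along y. One of the three is full (0.2 to 0.28 kg), two are empty (0.025 to 0.035 kg); which one can only be felt. Starts in a rack bay, axes parallel to the rack's
- pack_b_center (a point): one of three identical upright cartons, white with a red foot band, 26 (x) x 36 (y) x 86 mm (z); this point: its centre, 43 mm above its underside. Broad faces (36 mm wide) look along x, narrow ones along y. One of the three is full (0.2 to 0.28 kg), two are empty (0.025 to 0.035 kg); which one can only be felt. Starts in a rack bay, axes parallel to the rack's
- pack_c_center (a point): one of three identical upright cartons, white with a red foot band, 26 (x) x 36 (y) x 86 mm (z); this point: its centre, 43 mm above its underside. Broad faces (36 mm wide) look along x, narrow ones along y. One of the three is full (0.2 to 0.28 kg), two are empty (0.025 to 0.035 kg); which one can only be felt. Starts in a rack bay, axes parallel to the rack's
- rack: fixed grey plastic rack, 46 (x) x 147 mm (y), origin under its centre, z up; three bays 45 mm apart along y. Each bay: 41 mm long in y between panels 4 mm thick, 20 mm deep in x, 85 mm high over its floor, which leave no finger room at the cartons' narrow faces; broad faces free in front and behind but for lips 8 mm high at x = +-15.5 to +-19.5 mm
- rack_bay0 (a point): middle of the floor of the first (-y) bay of the rack, 4 mm above the worktop; axes as the rack's. A carton standing there has its centre 43 mm above this point
- rack_bay1 (a point): middle of the floor of the middle bay of the rack, 4 mm above the worktop; axes as the rack's. A carton standing there has its centre 43 mm above this point
- rack_bay2 (a point): middle of the floor of the last (+y) bay of the rack, 4 mm above the worktop; axes as the rack's. A carton standing there has its centre 43 mm above this point
- holder: fixed steel holder, 75 (x) x 60 mm (y), origin under its centre, z up. Two upright plates 31 mm apart (inner faces at x = +-15.5 mm), 30 mm wide in y, to 92 mm above its floor, flared above to 100 mm; open at both y ends but for lips 8 mm high, 20.5 to 23.5 mm from the middle. Rack and holder may change sides, left and right; the worktop between them is clear
- holder_floor (a point): middle of the holder's floor, 4 mm above the worktop; axes as the holder's. A carton stands here with its broad faces (its x) towards the plates and its narrow faces at the open y ends, either way round; its centre is then 43 mm above this point
- stain_bottle_center (a point): bystander: square clear plastic bottle with a white cap, 42 x 42 x 104 mm, its centre
- tape_center (a point): bystander: roll of beige tape lying flat, 54 mm across, 18 mm high, its centre
- timer_center (a point): bystander: white kitchen-style timer, 56 x 70 x 20 mm, its centre
Mind the look-alikes: they are no part of the job. Leave any turquoise look-alike of the part that bears pack_a_center alone. Leave any turquoise look-alike of the part that bears pack_b_center alone.

How it is judged (in metres and radians):
At the end, for the whole second after the job is handed in: The full carton stands in the holder (load over 1.2 N), both empty ones in rack bays: centres within 12 mm of the middle (along the rack's row, within 60 mm of its middle), 38 to 48 mm above the floor there, leaning under 0.12 rad, at rest (under 0.02 m/s) (((x of pack_a_center in the frame of holder_floor between -0.012 and 0.012 m and y of pack_a_center in the frame of holder_floor between -0.012 and 0.012 m and z of pack_a_center in the frame of holder_floor between 0.038 and 0.048 m and angle between each of pack_a_center, pack_b_center, pack_c_center's own z axis and vertical below 0.12 rad and x of pack_b_center in the frame of rack_bay1 between -0.012 and 0.012 m and y of pack_b_center in the frame of rack_bay1 between -0.06 and 0.06 m and z of pack_b_center in the frame of rack_bay1 between 0.038 and 0.048 m and x of pack_c_center in the frame of rack_bay1 between -0.012 and 0.012 m and y of pack_c_center in the frame of rack_bay1 between -0.06 and 0.06 m and z of pack_c_center in the frame of rack_bay1 between 0.038 and 0.048 m) or (x of pack_b_center in the frame of holder_floor between -0.012 and 0.012 m and y of pack_b_center in the frame of holder_floor between -0.012 and 0.012 m and z of pack_b_center in the frame of holder_floor between 0.038 and 0.048 m and angle between each of pack_b_center, pack_a_center, pack_c_center's own z axis and vertical below 0.12 rad and x of pack_a_center in the frame of rack_bay1 between -0.012 and 0.012 m and y of pack_a_center in the frame of rack_bay1 between -0.06 and 0.06 m and z of pack_a_center in the frame of rack_bay1 between 0.038 and 0.048 m and x of pack_c_center in the frame of rack_bay1 between -0.012 and 0.012 m and y of pack_c_center in the frame of rack_bay1 between -0.06 and 0.06 m and z of pack_c_center in the frame of rack_bay1 between 0.038 and 0.048 m) or (x of pack_c_center in the frame of holder_floor between -0.012 and 0.012 m and y of pack_c_center in the frame of holder_floor between -0.012 and 0.012 m and z of pack_c_center in the frame of holder_floor between 0.038 and 0.048 m and angle between each of pack_c_center, pack_a_center, pack_b_center's own z axis and vertical below 0.12 rad and x of pack_a_center in the frame of rack_bay1 between -0.012 and 0.012 m and y of pack_a_center in the frame of rack_bay1 between -0.06 and 0.06 m and z of pack_a_center in the frame of rack_bay1 between 0.038 and 0.048 m and x of pack_b_center in the frame of rack_bay1 between -0.012 and 0.012 m and y of pack_b_center in the frame of rack_bay1 between -0.06 and 0.06 m and z of pack_b_center in the frame of rack_bay1 between 0.038 and 0.048 m)) and contact force between holder and anything else above 1.2 N and linear speed of each of pack_a, pack_b, pack_c below 0.02 m/s); the robot touches nothing.
It fails at once if a carton is let fall into the holder (moves faster than 0.45 m/s between its plates) ((horizontal distance between pack_a_center and holder_floor below 0.015 m and z of pack_a_center in the frame of holder_floor below 0.1 m and linear speed of pack_a above 0.45 m/s) or (horizontal distance between pack_b_center and holder_floor below 0.015 m and z of pack_b_center in the frame of holder_floor below 0.1 m and linear speed of pack_b above 0.45 m/s) or (horizontal distance between pack_c_center and holder_floor below 0.015 m and z of pack_c_center in the frame of holder_floor below 0.1 m and linear speed of pack_c above 0.45 m/s)).
It fails at once if a carton is tipped over (leans more than 0.6 rad) (angle between any of pack_a_center, pack_b_center, pack_c_center's own z axis and vertical above 0.6 rad).
It fails at once if the bottle, the tape roll or the timer is shifted by more than 25 mm or upset (distance of any of stain_bottle_center, tape_center, timer_center from where it was at the start of the episode above 0.025 m).
It also fails if it takes over 64 s, if anything falls off the work surface, if the arm or the gripper's body presses on something with over 40 N, if the wrist force passes 120 N, or if a joint passes its speed limit or range.

### The arm

A 7-joint arm with a two-finger parallel gripper is mounted at the origin on a cart in front of the work surface, level with it; the furniture and walls round the work are solid. World frame = base frame: x ahead of the robot, y to its left, z up, the work surface at z = 0. Lengths are in mm, angles in rad, forces in N, time in s.
With the tool pointing down it reaches from about 425 to 800 mm from the base axis. Payload 8.3 kg.
Tool frame: the origin (TCP) lies on the centre line of the jaws, within the pads' length; the fingertips stand 19 mm ahead of it and the grasp point (between the pads) is the TCP; x points along the fingers, y is the direction in which the jaws open and shut, and the axes are right-handed (so a half turn about x gives the same grasp; the last joint's range is limited). The gripper opens to 85 mm and grips with 20 to 120 N. Pads are 22 mm wide; open, the fingers measure 114 mm over their backs; the gripper's body (76 mm by 85 mm) begins 54 mm behind the grasp point. The pads swing forward as they close: fully open they stand 13 mm farther back than shut.
Start: joints at [1.121, 0.383, 0.016, 1.37, -0.006, 1.388, -0.046], TCP at [235.801, -578.794, 250.279] pointing down, gripper open.
Joint ranges: [-2.95, 2.95], [-0.25, 2.06], [-1.52, 1.56], [0.18, 2.33], [-1.44, 4.58], [0.02, 2.06], [-3.01, 3.01]. Speed limits (rad/s): [2.39, 2.39, 3.01, 3.01, 3.14, 3.14, 3.14].

### API

Orientations are given as a rotation vector (axis times angle).
In Python, from rig import bot, viewer, order gives the robot as it stands. The module is installed in compiled form; this text tells all that it offers.
- The arm moves only by the tool send_rows, never from a script. Its argument "moves" is a list that holds one entry, the list of rows, each a list of 7 numbers: the turn, a rotation vector about the tool's x, y, z in rad, then the shift along the tool's x, y, z in mm, then the closure, from -1 (fully open) to 1 (shut). A call has 1 to 5 rows; each row shifts and turns the commanded pose from where the row before left it, along the tool's axes as they then stand; what a row does not reach is not made up. A row lasts 1/10 s, in which the tool goes at most 50 mm and 8.59 degrees, less where a joint would pass 70% of its speed; a pose out of reach is approached as far as the arm can. A call is refused whole if a number of a shift passes 50 or a number of a turn 0.15, either way. A call with a gripper value outside its range is refused whole. The fingers move at their own pace and stop on an object; "force" is the grip in N (left out, the last holds). Time passes only in rows, so rows that do not move let the fingers close. It gives the time, the measured TCP pose, the force and the opening at its end, in the units of the state.
- bot.observe(): the state, without advancing time (a new reading comes with each control period).
- viewer.get_image(name): name is "scene" or "top"; returns the picture (480x640x3 uint8, red, green, blue); there is no depth.
- viewer.calibration(name): a dict with "vfov" (degrees; the focal length in pixels is half the picture's height over the tangent of half this angle, whatever the lens; pixels are square), "cx", "cy" (the principal point, pixels), "eye" and "orientation" of the camera in the world. Camera axes: x right, y down, z forward; pixel columns grow to the right and rows downward; lengths in mm; the calibration is good to about 2 mm. A picture is of the moment at which its call begins. calibration takes no time and is no camera call.
- order.job_done(): hands the job in, once; it reports no verdict.
The state is a dict: "time": time; "qpos": joint angles; "qd": joint speeds; "joint_torque": joint torques, N m; "tcp_pos": TCP position; "eef_rot": TCP orientation; "force": force on the tool from outside, world axes, zero at the start; "moment": the same for the moment, N m; "opening": finger opening in mm.
Only numpy, scipy, OpenCV 4.12 (cv2) and the standard library are available. Lean on these libraries where they do the work, as an engineer would, in place of code of your own. Each camera call takes 0.05 s, during which the arm holds its last target.

## Working session

There is one attempt and no reset: what is moved stays moved. The work goes in short steps, Python scripts to look and compute and a tool call to move; the robot and the scene stay as the last step left them, time stands still between calls to the robot, and variables do not carry over. Pictures are saved under pics/ and viewed, and the job is handed in when it is done.

Besides the shell and the picture viewer there is one more tool, called after "Request:" as a command line: name --argument value ..., lists and objects as JSON in quotes. send_rows: Moves the arm, as the interface text tells. Its arguments: {"type":"object","properties":{"moves":{"type":"array"},"force":{"type":"number"}},"required":["moves"]}

```bash
mkdir -p pics; python3 - <<'E'
from rig import bot, viewer, order
import cv2
for n in ("scene","top"):
    im=viewer.get_image(n); cv2.imwrite(f"pics/{n}0.png",im[:,:,::-1]); print(n,viewer.calibration(n))
print(bot.observe())
E
```

```text
scene {'vfov': 52.636872034926114, 'cx': 323.57348886627483, 'cy': 245.8707344998054, 'eye': array([-226.31445558, -584.12210735,  602.47742239]), 'orientation': array([-1.90636109,  1.00649241, -0.57526414])}
top {'vfov': 56.27765671924836, 'cx': 324.37718091315395, 'cy': 238.1611925239216, 'eye': array([ 464.60294918,  -25.94674118, 1268.47975395]), 'orientation': array([-2.20657042,  2.16230336, -0.0996056 ])}
{'time': 0.1, 'qpos': array([ 1.12112884,  0.38415636,  0.01636949,  1.3710661 , -0.00632522,
        1.38818937, -0.04651432]), 'qd': array([-0.00148648, -0.0031943 , -0.00066958, -0.00097398, -0.00010797,
        0.00051229,  0.00103498]), 'joint_torque': array([ 3.10159383e-03, -6.29133296e+01,  8.47228579e-01, -3.72755098e+01,
        1.65645336e-02,  1.05368529e-02, -3.65205653e-05]), 'tcp_pos': array([ 235.63366995, -578.42103962,  249.369637  ]), 'eef_rot': array([ 2.00981059,  0.39548332, -2.01050588]), 'force': array([-0.00716888,  0.41838875, -0.1848419 ]), 'moment': array([-0.01344856, -0.02510612,  0.03537183]), 'opening': 85.33056341275224}
```

View pics/scene0.png

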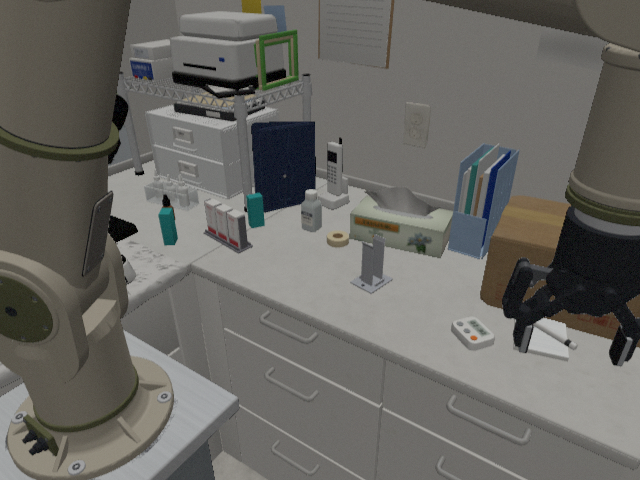

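View pics/top0.png

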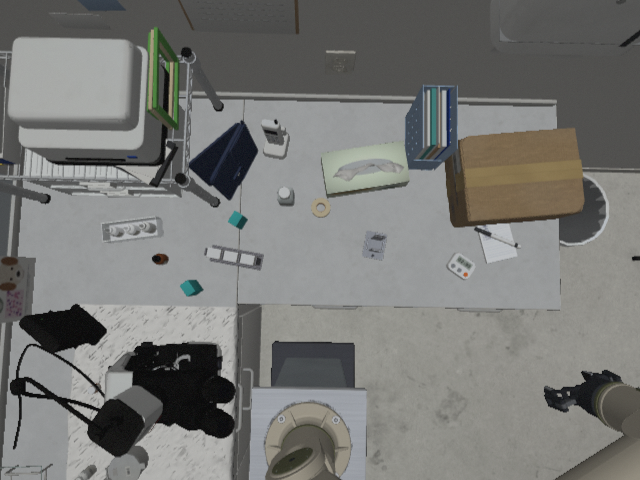

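The top view shows the grey rack at about (235,257), the holder at (374,246), turquoise look-alikes at (237,219) and (191,288), the bottle at (285,195), the tape at (320,207) and the timer at (461,266). The white cartons with a red foot band are the ones in the rack. I'll enlarge to confirm.

```bash
python3 - <<'E'
import cv2,numpy as np
t=cv2.imread("pics/top0.png");s=cv2.imread("pics/scene0.png")
a=cv2.resize(t[235:280,195:275],(800,450),interpolation=cv2.INTER_CUBIC)
b=cv2.resize(t[225:270,350:400],(500,450),interpolation=cv2.INTER_CUBIC)
cv2.imwrite("pics/c_rack.png",a);cv2.imwrite("pics/c_hold.png",b)
cv2.imwrite("pics/c_s1.png",cv2.resize(s[185:260,190:270],(640,600),interpolation=cv2.INTER_CUBIC))
cv2.imwrite("pics/c_s2.png",cv2.resize(s[225:300,335:415],(640,600),interpolation=cv2.INTER_CUBIC))
E
```

```text
(no output)
```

View pics/c_rack.png

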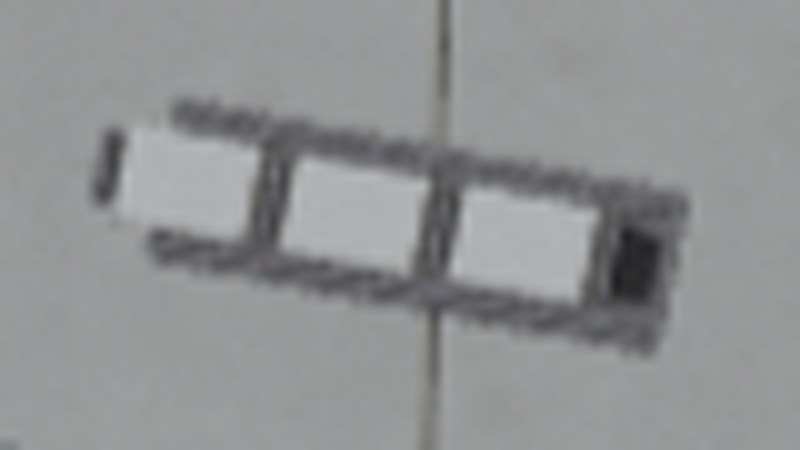

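View pics/c_hold.png

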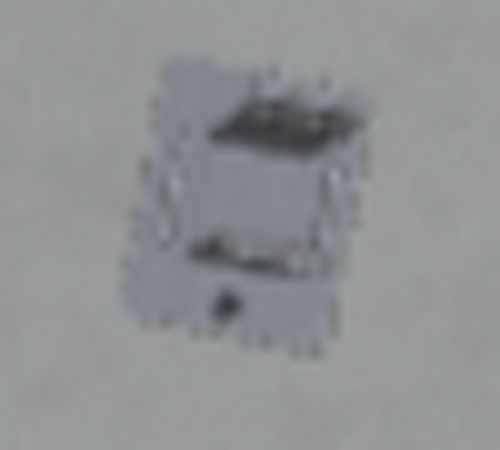

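View pics/c_s1.png

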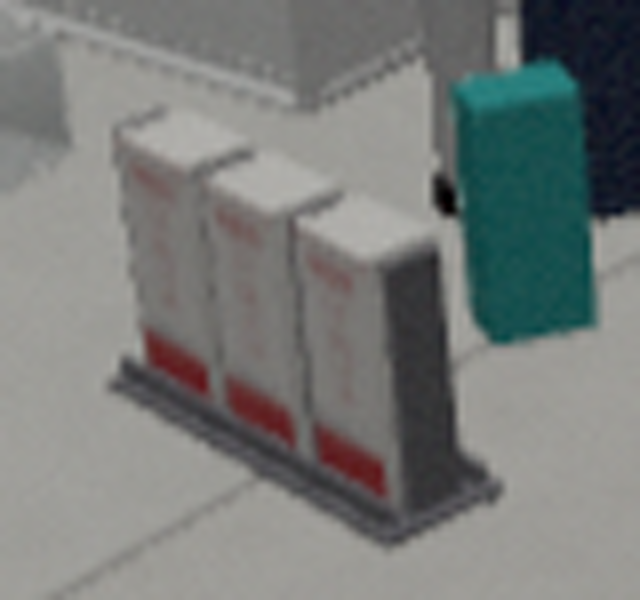

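View pics/c_s2.png

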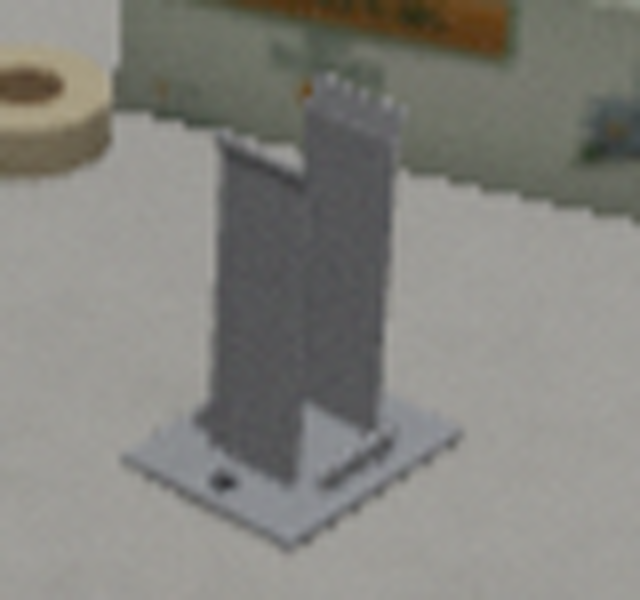

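```bash
cat > h.py <<'E'
import numpy as np,cv2
from scipy.spatial.transform import Rotation as R
from rig import viewer,bot
def ray(n,px,z):
    c=viewer.calibration(n);f=240/np.tan(np.radians(c["vfov"]/2))
    M=R.from_rotvec(c["orientation"]).as_matrix()
    px=np.atleast_2d(px).astype(float)
    d=np.c_[(px[:,0]-c["cx"])/f,(px[:,1]-c["cy"])/f,np.ones(len(px))]@M.T
    return c["eye"]+d*((z-c["eye"][2])/d[:,2])[:,None]
def proj(n,p):
    c=viewer.calibration(n);f=240/np.tan(np.radians(c["vfov"]/2))
    M=R.from_rotvec(c["orientation"]).as_matrix()
    q=(np.atleast_2d(p)-c["eye"])@M
    return np.c_[q[:,0]/q[:,2]*f+c["cx"],q[:,1]/q[:,2]*f+c["cy"]]
E
python3 - <<'E'
from h import *
t=cv2.imread("pics/top0.png").astype(int)
sub=t[235:280,195:275]
print(sub[18,12],sub[21,35],sub[24,52],sub[5,5],t[232,375],t[245,374],t[240,360])
m=(t.min(2)>190).astype(np.uint8); m[:235]=0;m[280:]=0;m[:,:200]=0;m[:,270:]=0
n,l,st,ce=cv2.connectedComponentsWithStats(m)
for i in range(1,n):
    if st[i,4]>30:
        c,_=cv2.findContours((l==i).astype(np.uint8),0,2)
        print(st[i],ce[i],ray("top",ce[i],90)[0],cv2.minAreaRect(c[0]))
# holder base: blue-ish
b=((t[:,:,0]-t[:,:,2])>9).astype(np.uint8); b[:225]=0;b[270:]=0;b[:,:350]=0;b[:,400:]=0
b=cv2.morphologyEx(b,cv2.MORPH_CLOSE,np.ones((5,5)))
c,_=cv2.findContours(b,0,2);c=max(c,key=cv2.contourArea);r=cv2.minAreaRect(c);print(r)
bp=cv2.boxPoints(r);print(bp);W=ray("top",bp,4);print(W.round(1),W.mean(0))
E=np.diff(np.r_[W,W[:1]],axis=0);print(np.linalg.norm(E,axis=1),np.degrees(np.arctan2(E[:,1],E[:,0])))
print("corners by eye top",ray("top",[[350+168/10,225+62/10],[350+370/10,225+95/10],[350+325/10,225+355/10],[350+128/10,225+318/10]],4))
sc=[[335+125/8,225+460/8],[335+290/8,225+550/8],[335+462/8,225+435/8]]
print("scene corners L,near,R",ray("scene",sc,2).round(1))
print("scene rack near corner",ray("scene",[[190+392/8,185+540/8],[190+112/8,185+380/8],[190+500/8,185+490/8]],2).round(1))
print("top rack corners r",ray("top",[[195+690/10,235+190/10],[195+655/10,235+355/10]],3).round(1))
for nm,p,z in (("bottle",(285,194),104),("tape",(320,207),18),("timer",(461,266),20),("turq1",(237,219),86),("turq2",(191,288),86)):print(nm,ray("top",p,z)[0].round())
E
```

```text
[180 177 176] [179 178 175] [178 176 174] [153 152 151] [132 128 126] [142 134 131] [148 148 146]
((374.19805908203125, 245.0853729248047), (20.254884719848633, 25.44724464416504), 10.784297943115234)
[[361.86874 255.68932]
 [366.63022 230.6915 ]
 [386.52737 234.48143]
 [381.7659  259.47925]]
[[ 520.4 -144.1    4. ]
 [ 591.5 -156.6    4. ]
 [ 581.9 -213.2    4. ]
 [ 510.8 -200.3    4. ]] [ 551.16102403 -178.55578679    4.        ]
[72.22554197 57.36532019 72.2123227  57.09944948] [-10.030265   -99.64375943 169.75870357  80.37179681]
corners by eye top [[ 590.07428663 -157.1321976     4.        ]
 [ 581.87696538 -214.52904029    4.        ]
 [ 508.00526312 -202.44841413    4.        ]
 [ 517.31083693 -146.72288577    4.        ]]
scene corners L,near,R [[ 521.6 -143.1    2. ]
 [ 510.8 -200.4    2. ]
 [ 583.7 -213.     2. ]]
scene rack near corner [[478.3 143.1   2. ]
 [501.1 285.6   2. ]
 [518.7 136.2   2. ]]
top rack corners r [[519.6 131.9   3. ]
 [473.1 140.2   3. ]]
bottle [674.  69. 104.]
tape [654. -23.  18.]
timer [ 497. -419.   20.]
turq1 [607. 196.  86.]
turq2 [423. 309.  86.]
```

```bash
python3 - <<'E'
from h import *
t=cv2.imread("pics/top0.png").astype(int)
m=(t.min(2)>163).astype(np.uint8); m[:243]=0;m[270:]=0;m[:,:203]=0;m[:,262:]=0
n,l,st,ce=cv2.connectedComponentsWithStats(m)
C=[]
for i in range(1,n):
    if st[i,4]>30:
        c,_=cv2.findContours((l==i).astype(np.uint8),0,2);C.append(ray("top",ce[i],90)[0])
        print(st[i],ce[i],C[-1],cv2.minAreaRect(c[0]))
d=C[0]-C[-1];print(np.linalg.norm(d),np.degrees(np.arctan2(d[1],d[0]))-90)
# scene check of top faces
s=cv2.imread("pics/scene0.png").astype(int)
for p in C:print(proj("scene",p))
# scene rack direction: (478.3,143.1)->(501.1,285.6)
print(np.degrees(np.arctan2(285.6-143.1,501.1-478.3))-90)
from scipy.spatial.transform import Rotation as R
o=bot.observe();print(R.from_rotvec(o["eef_rot"]).as_matrix().round(3))
E
```

```text
[207 248  14  10 108] [213.10185185 252.68518519] [516.55559419 254.31128265  90.        ] ((213.26998901367188, 252.6099853515625), (12.586502075195312, 8.485281944274902), 8.130102157592773)
[224 251  14  10 107] [230.        255.8411215] [509.18316014 209.81896461  90.        ] ((230.01922607421875, 255.90386962890625), (12.551432609558105, 8.43299388885498), 11.309932708740234)
[240 254  14  10 106] [246.79245283 258.72641509] [502.51616906 165.64219446  90.        ] ((246.84616088867188, 258.7692565917969), (12.551432609558105, 8.236878395080566), 11.309932708740234)
89.77367464149799 -8.997239763126117
[[213.11364848 202.17381144]]
[[224.08151834 207.70951549]]
[[235.67508436 213.36122464]]
-9.090276920822333
[[-0.001  0.377 -0.926]
 [ 0.002 -0.926 -0.377]
 [-1.    -0.002 -0.   ]]
```

Both views agree. The cartons, going from +y, are at (516.5,254.5), (509.3,210) and (502.5,165.5), and the rack yaw is about -9.1°. The holder is at (551,-179), yaw about -9.8°. I start by turning the tool to the rack axis.

Request:
send_rows --moves '[[[-0.15,0,0,0,0,0,-1],[-0.15,0,0,0,0,0,-1],[-0.15,0,0,0,0,0,-1],[-0.15,0,0,0,0,0,-1],[-0.15,0,0,0,0,0,-1]]]'

```text
time: 0.6
tcp_pos: [235.7, -578.5, 249.7]
eef_rot: [1.517, 0.977, -1.517]
force: [0.7, 0.7, 1.3]
opening: 85.4
```

Request:
send_rows --moves '[[[-0.15,0,0,0,0,0,-1],[-0.126,0,0,0,0,0,-1],[0,0,0,0,40,0,-1],[0,0,0,0,50,0,-1],[0,0,0,0,50,0,-1]]]'

```text
time: 1.1
tcp_pos: [374.6, -601.3, 250.2]
eef_rot: [1.326, 1.13, -1.326]
force: [1.1, -0.6, 0.5]
opening: 85.2
```

```bash
cat >> h.py <<'E'
def go(x,y,z,yaw=None):
    o=bot.observe();M=R.from_rotvec(o["eef_rot"]).as_matrix()
    print("t",round(o["time"],2),"pos",o["tcp_pos"].round(1),"F",o["force"].round(2),"open",round(o["opening"],1),"j7",o["qpos"][6].round(2),"yaw",np.degrees(np.arctan2(M[1,1],M[0,1])).round(2),"toolx",M[:,0].round(3))
    print("shift",(M.T@(np.array([x,y,z])-o["tcp_pos"])).round(1))
E
python3 -c "
from h import *
go(502.5,165.5,220)"
```

```text
t 1.1 pos [ 374.6 -601.3  250.2] F [ 1.13 -0.63  0.52] open 85.2 j7 0.76 yaw -9.17 toolx [-0.  0. -1.]
shift [  30.2    4.1 -777.4]
```

Request:
send_rows --moves '[[[0,0,0,0,10,-50,-1],[0,0,0,0,10,-50,-1],[0,0,0,0,0,-50,-1],[0,0,0,0,0,-50,-1],[0,0,0,0,0,-50,-1]]]'

```text
time: 1.6
tcp_pos: [432.4, -356.7, 249.7]
eef_rot: [1.324, 1.131, -1.325]
force: [0.4, -0.1, 0.7]
opening: 85.7
```

Request:
send_rows --moves '[[[0,0,0,0,0,-50,-1],[0,0,0,0,0,-50,-1],[0,0,0,0,0,-50,-1],[0,0,0,0,0,-50,-1],[0,0,0,0,0,-50,-1]]]'

```text
time: 2.1
tcp_pos: [471.4, -110.1, 250.2]
eef_rot: [1.324, 1.13, -1.325]
force: [1.5, -0.0, 0.0]
opening: 85.6
```

Request:
send_rows --moves '[[[0,0,0,0,0,-50,-1],[0,0,0,0,0,-50,-1],[0,0,0,0,0,-50,-1],[0,0,0,0,0,-50,-1],[0,0,0,0,0,-50,-1]]]'

```text
time: 2.6
tcp_pos: [510.9, 136.6, 250.3]
eef_rot: [1.325, 1.13, -1.325]
force: [1.7, -1.1, -0.4]
opening: 85.7
```

```bash
python3 -c "
from h import *
go(502.5,165.5,220)"
```

```text
t 2.6 pos [510.9 136.6 250.3] F [ 1.65 -1.06 -0.35] open 85.7 j7 -0.6 yaw -9.09 toolx [ 0. -0. -1.]
shift [ 30.2 -12.9 -27.3]
```

Request:
send_rows --moves '[[[0,0,0,0,-13,-27,-1],[0,0,0,50,0,0,-1],[0,0,0,50,0,0,-1],[0,0,0,25,0,0,-1],[0,0,0,0,0,0,-1]]]'

```text
time: 3.1
tcp_pos: [499.7, 162.4, 121.2]
eef_rot: [1.319, 1.134, -1.331]
force: [0.2, -0.8, 0.1]
opening: 85.3
```

```bash
python3 - <<'E'
from h import *
go(502.5,165.5,60)
for n in("scene","top"):cv2.imwrite(f"pics/{n}1.png",viewer.get_image(n)[:,:,::-1])
t=cv2.imread("pics/top1.png");s=cv2.imread("pics/scene1.png")
a=cv2.resize(t[225:290,195:275],(640,520));b=cv2.resize(s[140:260,170:290],(520,520))
cv2.imwrite("pics/c1.png",np.hstack([a,b])[:, :1160][:, ::1] if 0 else cv2.resize(np.hstack([a,b]),(800,359)))
E
```

```text
t 3.1 pos [499.7 162.4 121.2] F [ 0.19 -0.8   0.12] open 85.3 j7 -0.72 yaw -9.03 toolx [-0.008 -0.002 -1.   ]
shift [61.2  2.8 -3.7]
```

View pics/c1.png

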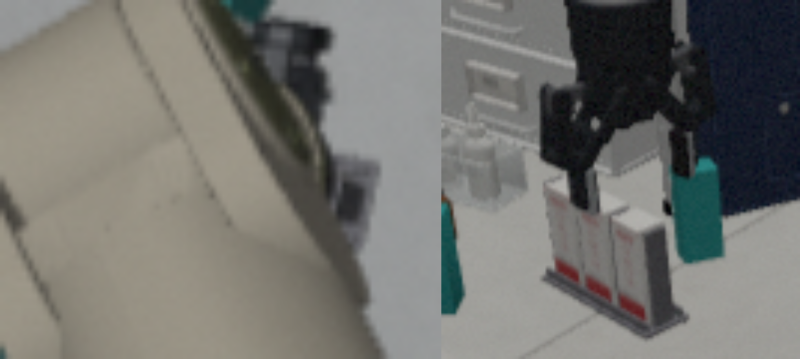

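```bash
python3 - <<'E'
from h import *
go(502.5,165.5,60)
u=np.array([.987,-.158,0])
for k in(-42,42):print(proj("scene",np.array([500,162.,110])+k*u))
E
```

```text
t 3.2 pos [502.6 163.7 125.9] F [0.56 0.24 0.16] open 85.3 j7 -0.72 yaw -9.05 toolx [-0.  0. -1.]
shift [65.9 -0.3 -1.7]
[[220.48409164 212.31047553]]
[[249.41162582 200.86874853]]
```

Request:
send_rows --moves '[[[0,0,0,33,0,-2,-1],[0,0,0,33,0,0,-0.3],[0,0,0,0,0,0,-0.3],[0,0,0,0,0,0,1],[0,0,0,0,0,0,1]]]' --force 30

```text
time: 3.7
tcp_pos: [504.5, 166.2, 62.0]
eef_rot: [1.328, 1.129, -1.321]
force: [-0.9, -0.2, 0.1]
opening: 28.2
```

Request:
send_rows --moves '[[[0,0,0,0,0,0,1],[0,0,0,0,0,0,1],[0,0,0,0,0,0,1],[0,0,0,0,0,0,1]]]'

```text
time: 4.1
tcp_pos: [504.4, 166.2, 61.9]
eef_rot: [1.328, 1.128, -1.321]
force: [-1.3, 0.0, 8.1]
opening: 25.7
```

```bash
python3 -c "
from h import *
go(502.5,165.5,60)"
```

```text
t 4.1 pos [504.4 166.2  61.9] F [-1.34  0.02  8.09] open 25.7 j7 -0.78 yaw -9.06 toolx [ 0.004  0.001 -1.   ]
shift [ 1.9 -1.8  0.9]
```

Request:
send_rows --moves '[[[0,0,0,-4,0,0,1],[0,0,0,-4,0,0,1],[0,0,0,-4,0,0,1],[0,0,0,0,0,0,1],[0,0,0,0,0,0,1]]]'

```text
time: 4.6
tcp_pos: [502.9, 165.5, 71.5]
eef_rot: [1.325, 1.13, -1.324]
force: [-0.0, -0.8, 0.0]
opening: 25.9
```

Request:
send_rows --moves '[[[0,0,0,0,0,0,1],[0,0,0,0,0,0,1],[0,0,0,0,0,0,1]]]'

```text
time: 4.9
tcp_pos: [502.7, 165.5, 71.1]
eef_rot: [1.324, 1.131, -1.325]
force: [-0.2, 0.4, -0.3]
opening: 25.5
```

Request:
send_rows --moves '[[[0,0,0,0,0,0,1],[0,0,0,0,0,0,1]]]'

```text
time: 5.1
tcp_pos: [502.8, 165.6, 71.3]
eef_rot: [1.325, 1.13, -1.325]
force: [-0.5, -0.5, 0.0]
opening: 25.5
```

```bash
python3 - <<'E'
from h import *
go(502.5,165.5,60)
print(bot.observe()["joint_torque"].round(2))
cv2.imwrite("pics/s2.png",cv2.resize(viewer.get_image("scene")[185:260,190:270,::-1],(640,600)))
E
```

```text
t 5.1 pos [502.8 165.6  71.3] F [-0.45 -0.5   0.01] open 25.5 j7 -0.77 yaw -9.05 toolx [-0.  0. -1.]
shift [11.3 -0.3  0.1]
[ 0.000e+00 -5.199e+01 -8.160e+00 -3.042e+01  1.000e-02  0.000e+00
  0.000e+00]
```

View pics/s2.png

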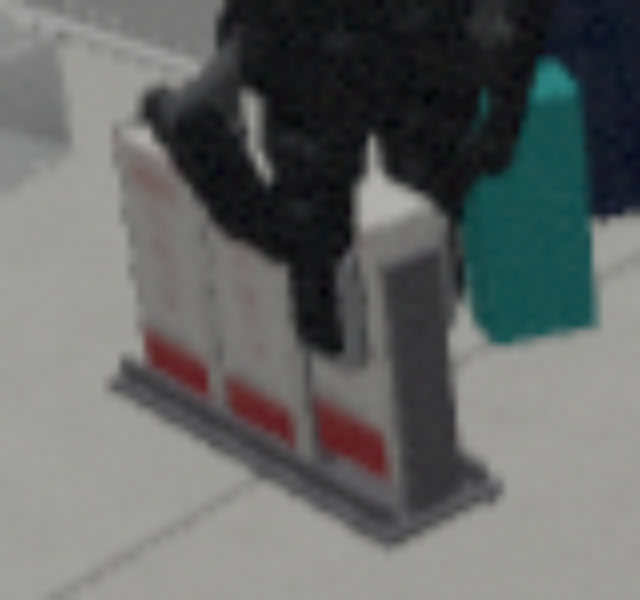

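The near (-y) carton is lifted: its red band stands higher than its neighbours'. Force z is about -0.1 N, so it's empty. I lower it and release.

Request:
send_rows --moves '[[[0,0,0,6,0,0,1],[0,0,0,4,0,0,1],[0,0,0,1,0,0,1],[0,0,0,0,0,0,1],[0,0,0,0,0,0,-0.3]]]'

```text
time: 5.65
tcp_pos: [503.0, 165.6, 60.7]
eef_rot: [1.325, 1.13, -1.324]
force: [-0.6, -0.8, 0.2]
opening: 38.7
```

Request:
send_rows --moves '[[[0,0,0,0,0,0,-0.3],[0,0,0,0,0,0,-0.3],[0,0,0,0,0,0,-0.3],[0,0,0,0,0,0,-0.3]]]'

```text
time: 6.05
tcp_pos: [502.7, 165.5, 60.1]
eef_rot: [1.324, 1.131, -1.325]
force: [0.9, 0.6, 0.1]
opening: 55.5
```

```bash
python3 - <<'E'
from h import *
go(509.3,210,60)
E
```

```text
t 6.05 pos [502.7 165.5  60.1] F [0.91 0.65 0.13] open 55.5 j7 -0.78 yaw -9.05 toolx [-0.  0. -1.]
shift [  0.1  -0.5 -45. ]
```

Request:
send_rows --moves '[[[0,0,0,0,0,-20,-0.3],[0,0,0,0,0,-25,-0.3],[0,0,0,0,0,0,-0.3],[0,0,0,0,0,0,1],[0,0,0,0,0,0,1]]]'

```text
time: 6.55
tcp_pos: [509.8, 209.0, 60.1]
eef_rot: [1.324, 1.13, -1.326]
force: [-5.3, 0.4, 3.0]
opening: 27.1
```

Request:
send_rows --moves '[[[0,0,0,0,0,0,1],[0,0,0,0,0,0,1],[0,0,0,-4,0,0,1],[0,0,0,-4,0,0,1],[0,0,0,-4,0,0,1]]]'

```text
time: 7.05
tcp_pos: [509.9, 209.9, 72.7]
eef_rot: [1.325, 1.13, -1.325]
force: [0.6, 0.6, -2.6]
opening: 25.7
```

Request:
send_rows --moves '[[[0,0,0,0,0,0,1],[0,0,0,0,0,0,1],[0,0,0,0,0,0,1],[0,0,0,0,0,0,1]]]'

```text
time: 7.45
tcp_pos: [509.8, 209.9, 72.1]
eef_rot: [1.324, 1.131, -1.325]
force: [-0.0, 0.0, -3.2]
opening: 25.6
```

Request:
send_rows --moves '[[[0,0,0,0,0,0,1],[0,0,0,0,0,0,1]]]'

```text
time: 7.65
tcp_pos: [509.8, 210.0, 72.2]
eef_rot: [1.325, 1.13, -1.325]
force: [-0.1, 0.2, -3.0]
opening: 25.5
```

```bash
python3 - <<'E'
from h import *
go(509.3,210,60)
cv2.imwrite("pics/s3.png",cv2.resize(viewer.get_image("scene")[185:260,190:270,::-1],(640,600)))
E
```

```text
t 7.65 pos [509.8 210.   72.2] F [-0.13  0.24 -2.97] open 25.5 j7 -0.85 yaw -9.05 toolx [-0.  0. -1.]
shift [12.2 -0.5  0. ]
```

View pics/s3.png

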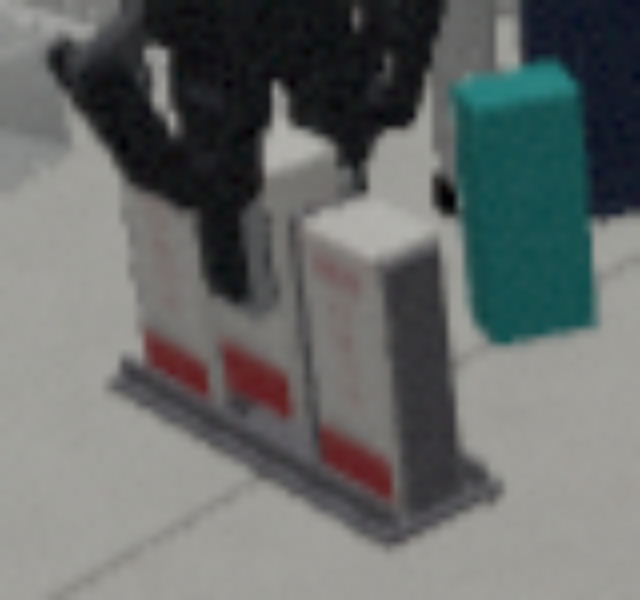

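The middle carton lifts with about -3 N, so it's the full one, and its red band stands higher than its neighbours' at s3 (258,380). I lift it out and carry it to the clear worktop at about (540,10).

Request:
send_rows --moves '[[[0,0,0,-10,0,0,1],[0,0,0,-25,0,0,1],[0,0,0,-25,0,0,1],[0,0,0,-25,0,0,1],[0,0,0,-15,0,0,1]]]'

```text
time: 8.2
tcp_pos: [510.5, 210.6, 175.2]
eef_rot: [1.327, 1.129, -1.322]
force: [0.5, 0.7, -2.9]
opening: 25.5
```

Request:
send_rows --moves '[[[0,0,0,0,0,0,1],[0,0,0,0,0,15,1],[0,0,0,0,10,30,1],[0,0,0,0,15,40,1],[0,0,0,0,15,40,1]]]'

```text
time: 8.7
tcp_pos: [528.6, 78.0, 170.7]
eef_rot: [1.322, 1.132, -1.326]
force: [0.5, -0.5, -1.9]
opening: 25.9
```

Request:
send_rows --moves '[[[0,0,0,0,15,35,1],[0,0,0,0,6,20,1],[0,0,0,0,0,13,1],[0,0,0,0,0,0,1],[0,0,0,0,0,0,1]]]'

```text
time: 9.2
tcp_pos: [539.0, 10.9, 171.8]
eef_rot: [1.324, 1.132, -1.324]
force: [0.2, 0.6, -2.5]
opening: 25.9
```

```bash
python3 - <<'E'
from h import *
go(540,10,58)
cv2.imwrite("pics/s4.png",viewer.get_image("scene")[:,:,::-1])
E
```

```text
t 9.2 pos [539.   10.9 171.8] F [ 0.16  0.57 -2.49] open 25.9 j7 -0.38 yaw -8.99 toolx [-0.001  0.001 -1.   ]
shift [113.8   1.2   0.8]
```

View pics/s4.png

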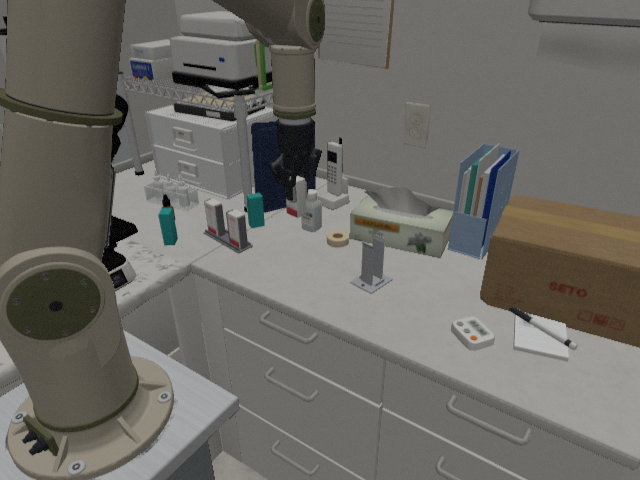

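The full carton is held at about (297,195) px. The two empties stand upright at (215,217) and (237,228). Next I lower it towards the worktop.

Request:
send_rows --moves '[[[0,0,0,30,0,0,1],[0,0,0,40,0,0,1],[0,0,0,25,0,0,1],[0,0,0,10,0,0,1],[0,0,0,0,0,0,1]]]'

```text
time: 9.75
tcp_pos: [538.9, 11.2, 66.3]
eef_rot: [1.322, 1.134, -1.325]
force: [-0.3, -0.0, -2.2]
opening: 25.8
```

Request:
send_rows --moves '[[[0,0,0,3,0,0,1],[0,0,0,3,0,0,1],[0,0,0,2,0,0,1],[0,0,0,0,0,0,1]]]'

```text
time: 10.15
tcp_pos: [540.0, 9.7, 59.7]
eef_rot: [1.325, 1.13, -1.324]
force: [0.2, 0.5, -2.3]
opening: 25.6
```

Request:
send_rows --moves '[[[0,0,0,1,0,0,1],[0,0,0,1,0,0,1],[0,0,0,1,0,0,1],[0,0,0,0,0,0,1]]]'

```text
time: 10.55
tcp_pos: [539.7, 9.8, 56.2]
eef_rot: [1.325, 1.131, -1.325]
force: [-0.0, 0.3, -2.1]
opening: 26.1
```

```bash
python3 - <<'E'
from h import *
go(540,10,58)
cv2.imwrite("pics/s5.png",cv2.resize(viewer.get_image("scene")[155:255,250:350,::-1],(600,600)))
E
```

```text
t 10.55 pos [539.7   9.8  56.2] F [-0.01  0.34 -2.09] open 26.1 j7 -0.45 yaw -9.05 toolx [-0.  0. -1.]
shift [-1.8  0.3 -0.3]
```

View pics/s5.png

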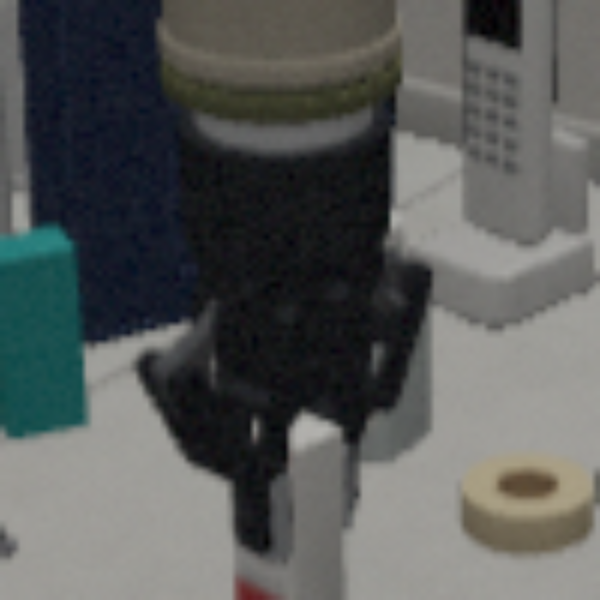

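Request:
send_rows --moves '[[[0,0,0,1,0,0,1],[0,0,0,1,0,0,1],[0,0,0,0,0,0,1]]]'

```text
time: 10.9
tcp_pos: [539.9, 9.8, 56.0]
eef_rot: [1.324, 1.129, -1.325]
force: [-8.6, -1.0, 15.5]
opening: 25.5
```

Request:
send_rows --moves '[[[0,0,0,1,0,0,1],[0,0,0,0,0,0,1]]]'

```text
time: 11.1
tcp_pos: [539.9, 9.9, 55.9]
eef_rot: [1.324, 1.129, -1.325]
force: [-12.1, -1.7, 27.1]
opening: 25.4
```

Contact is firm at 27 N, so I back off 2 mm and release.

Request:
send_rows --moves '[[[0,0,0,-1,0,0,1],[0,0,0,-1,0,0,1],[0,0,0,0,0,0,-0.2],[0,0,0,0,0,0,-0.2],[0,0,0,0,0,0,-0.2]]]'

```text
time: 11.6
tcp_pos: [540.0, 9.8, 55.3]
eef_rot: [1.325, 1.13, -1.324]
force: [-0.0, 0.5, 0.6]
opening: 50.9
```

Request:
send_rows --moves '[[[0,0,0,0,0,0,-0.3],[0,0,0,-25,0,0,-0.3],[0,0,0,-50,0,0,-0.3],[0,0,0,-50,0,0,-0.6],[-0.15,0,0,0,0,0,-1]]]'

```text
time: 12.1
tcp_pos: [543.5, 10.7, 187.7]
eef_rot: [1.22, 1.197, -1.206]
force: [0.8, 0.9, 0.5]
opening: 80.5
```

Request:
send_rows --moves '[[[-0.15,0,0,0,0,0,-1],[-0.15,0,0,0,0,0,-1],[-0.15,0,0,0,0,0,-1],[-0.15,0,0,0,0,0,-1],[-0.15,0,0,0,0,0,-1]]]'

```text
time: 12.6
tcp_pos: [539.7, 9.8, 180.2]
eef_rot: [0.643, 1.474, -0.643]
force: [-0.6, -0.2, -0.6]
opening: 85.3
```

Request:
send_rows --moves '[[[-0.15,0,0,0,0,0,-1],[-0.15,0,0,0,0,0,-1],[-0.15,0,0,0,0,0,-1],[-0.15,0,0,0,0,0,-1],[-0.07,0,0,0,0,0,-1]]]'

```text
time: 13.1
tcp_pos: [539.8, 9.7, 180.2]
eef_rot: [0.12, 1.568, -0.12]
force: [-0.1, -0.4, 0.2]
opening: 85.0
```

```bash
python3 - <<'E'
from h import *
go(540,10,61)
a=viewer.get_image("scene")[:,:,::-1];b=viewer.get_image("top")[:,:,::-1]
cv2.imwrite("pics/s6f.png",a);cv2.imwrite("pics/t6f.png",b)
print(proj("scene",[540,10,86]),proj("scene",[540,10,0]),proj("top",[540,10,86]))
cv2.imwrite("pics/s6.png",np.hstack([cv2.resize(a[170:270,240:340],(400,400)),cv2.resize(b[190:290,260:360],(400,400))]))
E
```

```text
t 13.1 pos [539.8   9.7 180.2] F [-0.08 -0.38  0.24] open 85.0 j7 1.12 yaw 81.23 toolx [-0.  0. -1.]
shift [119.2   0.3   0.2]
[[298.13136257 226.19250742]] [[299.13362373 258.51932909]] [[306.56925856 245.76644691]]
```

View pics/s6.png

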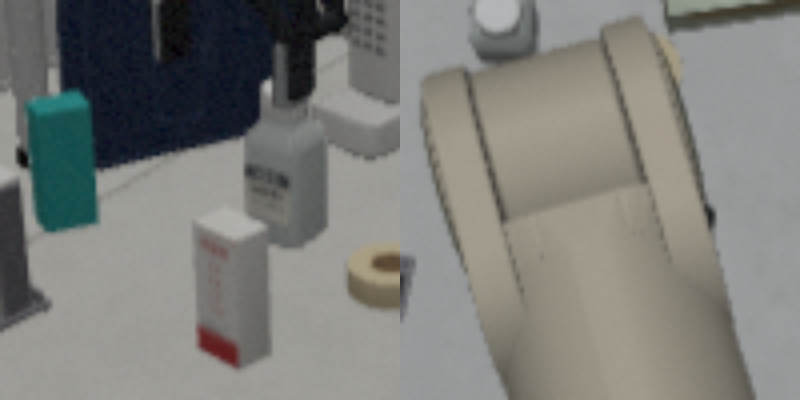

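The carton stands upright at scene px (298,226), which matches the planned (540,10). I take it by its narrow faces.

Request:
send_rows --moves '[[[0,0,0,40,0,0,-1],[0,0,0,40,0,0,-1],[0,0,0,28,0,0,-1],[0,0,0,10,0,0,-0.2],[0,0,0,0,0,0,-0.2]]]' --force 35

```text
time: 13.7
tcp_pos: [539.0, 9.9, 61.4]
eef_rot: [0.126, 1.57, -0.125]
force: [0.1, 0.1, -0.0]
opening: 59.1
```

Request:
send_rows --moves '[[[0,0,0,0,0,0,-0.2],[0,0,0,0,0,0,1],[0,0,0,0,0,0,1],[0,0,0,0,0,0,1],[0,0,0,0,0,0,1]]]'

```text
time: 14.2
tcp_pos: [541.1, 10.2, 64.1]
eef_rot: [0.125, 1.564, -0.124]
force: [0.5, 1.5, 7.3]
opening: 35.5
```

Request:
send_rows --moves '[[[0,0,0,0,0,0,1],[0,0,0,-5,0,0,1],[0,0,0,-15,0,0,1],[0,0,0,0,0,0,1],[0,0,0,0,0,0,1]]]'

```text
time: 14.7
tcp_pos: [540.1, 9.6, 82.9]
eef_rot: [0.125, 1.566, -0.125]
force: [0.2, 0.6, -2.5]
opening: 35.5
```

```bash
python3 - <<'E'
from h import *
go(540,10,61)
a=viewer.get_image("scene")[:,:,::-1]
cv2.imwrite("pics/s7.png",cv2.resize(a[170:270,240:340],(600,600)))
E
```

```text
t 14.7 pos [540.1   9.6  82.9] F [ 0.18  0.58 -2.5 ] open 35.5 j7 1.04 yaw 80.88 toolx [ 0.001 -0.    -1.   ]
shift [21.9  0.4 -0.2]
```

View pics/s7.png

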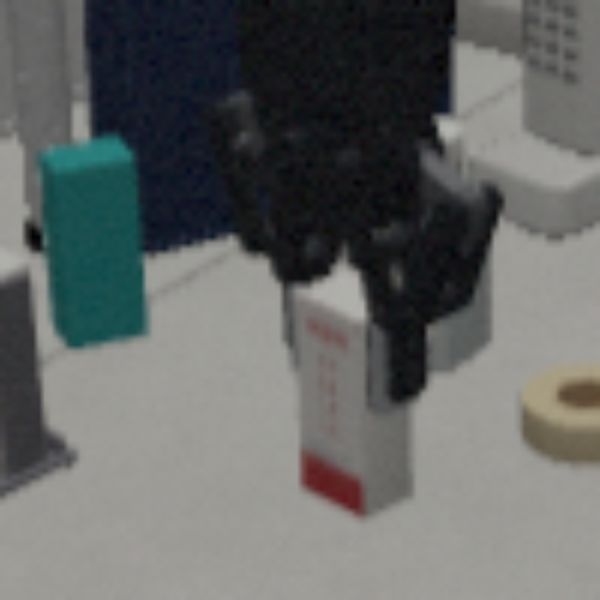

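Request:
send_rows --moves '[[[0,0,0,-25,0,0,1],[0,0,0,-45,0,0,1],[0,0,0,-40,0,0,1],[0.012,0,0,0,0,0,1],[0,0,0,0,-15,3,1]]]'

```text
time: 15.25
tcp_pos: [540.3, -3.5, 192.9]
eef_rot: [0.132, 1.565, -0.131]
force: [-0.3, 0.5, -4.2]
opening: 35.5
```

Request:
send_rows --moves '[[[0,0,0,0,-35,8,1],[0,0,0,0,-40,9,1],[0,0,0,0,-40,9,1],[0,0,0,0,-30,6,1],[0,0,0,0,-15,3,1]]]'

```text
time: 15.75
tcp_pos: [545.5, -174.5, 189.7]
eef_rot: [0.138, 1.571, -0.139]
force: [-0.3, -0.4, -2.3]
opening: 35.5
```

Request:
send_rows --moves '[[[0,0,0,0,-8,2,1],[0,0,0,0,0,0,1],[0,0,0,0,0,0,1],[0,0,0,0,0,0,1]]]'

```text
time: 16.15
tcp_pos: [548.3, -175.2, 192.4]
eef_rot: [0.132, 1.567, -0.131]
force: [0.6, 0.4, -2.1]
opening: 35.4
```

```bash
python3 - <<'E'
from h import *
go(551,-179,66)
a=viewer.get_image("scene")[:,:,::-1];b=viewer.get_image("top")[:,:,::-1]
cv2.imwrite("pics/s8f.png",a);cv2.imwrite("pics/t8f.png",b)
cv2.imwrite("pics/s8.png",cv2.resize(a[180:300,320:440],(600,600),interpolation=cv2.INTER_CUBIC))
E
```

```text
t 16.15 pos [ 548.3 -175.2  192.4] F [ 0.64  0.36 -2.15] open 35.4 j7 1.44 yaw 80.39 toolx [ 0.     0.001 -1.   ]
shift [126.4  -3.4   3.3]
```

View pics/s8.png

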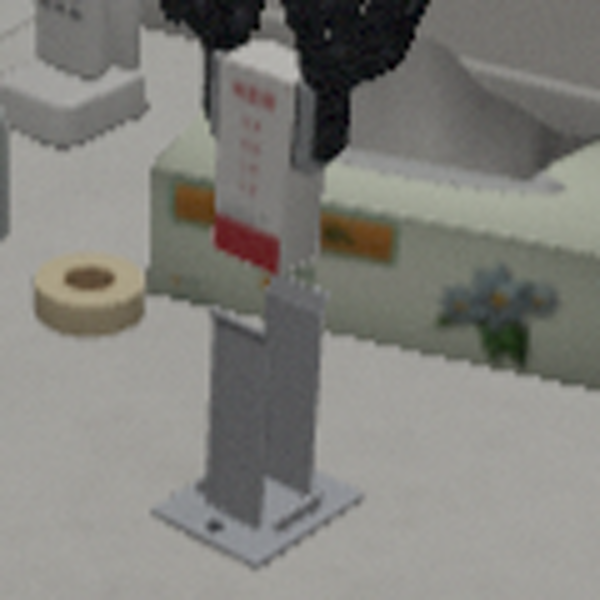

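View pics/t8f.png

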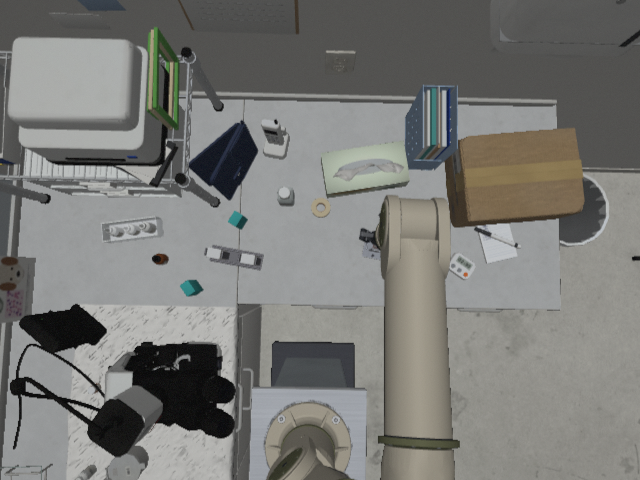

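```bash
python3 - <<'E'
from h import *
def q(c,yaw,pts,z):
    a=np.radians(yaw);M=np.array([[np.cos(a),-np.sin(a)],[np.sin(a),np.cos(a)]])
    P=np.array(pts)@M.T+c;P=np.c_[P,np.full(len(P),z)]
    return ((proj("scene",P)-[320,180]+.5)*5-.5).round(0)
print("carton bot",q((548.3,-175.2),-9.6,[(-13,18),(-13,-18),(13,-18)],130),"obs 215,250 277,273 320,258?")
print("carton top",q((548.3,-175.2),-9.6,[(-13,18),(-13,-18),(13,-18)],216))
print("base z0",q((551,-179),-9.8,[(-37.5,30),(-37.5,-30),(37.5,-30)],0),"obs 152,512 257,568 364,493")
print("base z4",q((551,-179),-9.8,[(-37.5,30),(-37.5,-30),(37.5,-30)],4))
# near plate outer top edges / far plate inner
for x in(-15.5,-17.5,15.5):print("plate x",x,q((551,-179),-9.8,[(x,15),(x,-15)],96),q((551,-179),-9.8,[(x,15),(x,-15)],4))
print("far top flare",q((551,-179),-9.8,[(18,15),(18,-15)],104))
b=cv2.imread("pics/s8f.png");cv2.imwrite("pics/s8z.png",cv2.resize(b[225:300,345:400],(550,750)[:2],interpolation=cv2.INTER_CUBIC)[:600])
c=cv2.resize(b[215:295,340:400],(600,800),interpolation=cv2.INTER_CUBIC);cv2.imwrite("pics/s8y.png",c[:600])
E
```

```text
carton bot [[211. 247.]
 [280. 276.]
 [320. 254.]] obs 215,250 277,273 320,258?
carton top [[219.  53.]
 [292.  80.]
 [333.  60.]]
base z0 [[152. 521.]
 [260. 578.]
 [369. 505.]] obs 152,512 257,568 364,493
base z4 [[152. 513.]
 [260. 570.]
 [369. 497.]]
plate x -15.5 [[220. 323.]
 [277. 349.]] [[212. 506.]
 [265. 534.]]
plate x -17.5 [[217. 325.]
 [274. 351.]] [[209. 508.]
 [263. 536.]]
plate x 15.5 [[268. 297.]
 [324. 321.]] [[257. 478.]
 [311. 504.]]
far top flare [[272. 278.]
 [329. 302.]]
```

View pics/s8y.png

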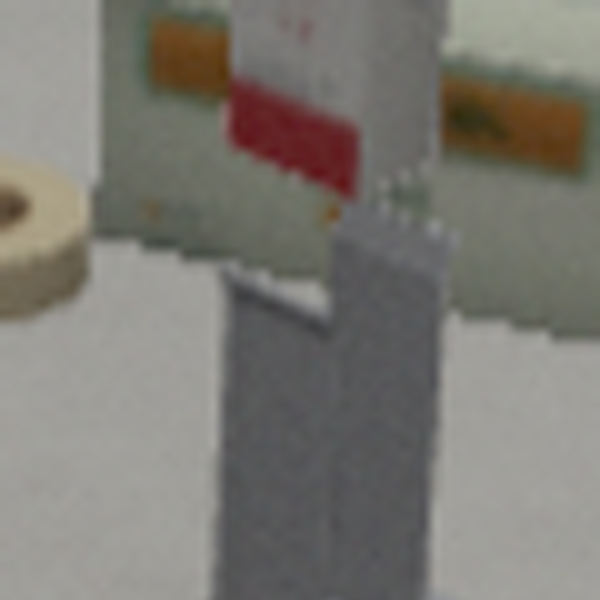

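The scene view agrees within about 1-2 mm. I refine the holder to about (551.3,-178), shift over it, and lower to just above the flare.

Request:
send_rows --moves '[[[0,0,0,0,-2.3,3.4,1],[0,0,0,10,0,0,1],[0,0,0,8,0,0,1],[0,0,0,4,0,0,1],[0,0,0,0,0,0,1]]]'

```text
time: 16.75
tcp_pos: [550.4, -180.1, 169.0]
eef_rot: [0.135, 1.569, -0.134]
force: [-0.1, 1.1, -2.6]
opening: 35.7
```

```bash
python3 - <<'E'
from h import *
go(551.3,-178,66)
b=viewer.get_image("scene")[:,:,::-1]
c=cv2.resize(b[205:285,340:400],(600,800),interpolation=cv2.INTER_CUBIC);cv2.imwrite("pics/s9.png",c[:600])
E
```

```text
t 16.75 pos [ 550.4 -180.1  169. ] F [-0.07  1.15 -2.56] open 35.7 j7 1.43 yaw 80.22 toolx [-0.002  0.001 -1.   ]
shift [103.    2.1   0.8]
```

View pics/s9.png

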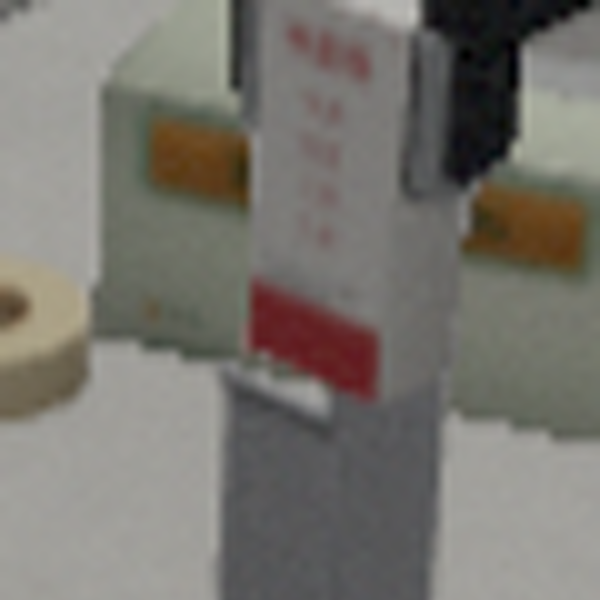

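```bash
python3 - <<'E'
from h import *
go(551.3,-178,66)
o=bot.observe()["tcp_pos"]
def q(c,yaw,pts,z):
    a=np.radians(yaw);M=np.array([[np.cos(a),-np.sin(a)],[np.sin(a),np.cos(a)]])
    P=np.array(pts)@M.T+c;P=np.c_[P,np.full(len(P),z)]
    return ((proj("scene",P)-[340,205]+.5)*10-.5).round(0)
for c in((550.4,-180.1),o[:2]):
  print("carton",c,q(c,-9.7,[(-13,18),(-13,-18),(13,-18)],106.5).tolist())
for h in((551.3,-178),):
  print("near plate flare z104",[q(h,-9.8,[(x,15),(x,-15)],104).tolist() for x in(-15.5,-20)])
  print("near plate z60",q(h,-9.8,[(-15.5,15),(-18.5,15),(15.5,-15)],70).tolist())
  print("far plate flare z104",[q(h,-9.8,[(x,15),(x,-15)],104).tolist() for x in(15.5,20)])
E
```

```text
t 16.8 pos [ 550.7 -180.1  169.7] F [ 0.72  0.27 -2.75] open 35.2 j7 1.43 yaw 80.22 toolx [-0.001  0.001 -1.   ]
shift [103.7   2.1   0.3]
carton (550.4, -180.1) [[243.0, 346.0], [380.0, 407.0], [459.0, 361.0]]
carton [ 550.74201482 -180.09025762] [[244.0, 345.0], [381.0, 406.0], [460.0, 360.0]]
near plate flare z104 [[[239.0, 361.0], [353.0, 412.0]], [[225.0, 369.0], [339.0, 420.0]]]
near plate z60 [[233.0, 502.0], [224.0, 507.0], [437.0, 498.0]]
far plate flare z104 [[[334.0, 309.0], [447.0, 358.0]], [[348.0, 301.0], [461.0, 350.0]]]
```

Request:
send_rows --moves '[[[0,0,0,0,2.1,0.3,1],[0,0,0,3,0,0,1],[0,0,0,4,0,0,1],[0,0,0,4,0,0,1],[0,0,0,0,0,0,1]]]'

```text
time: 17.3
tcp_pos: [551.2, -178.2, 158.5]
eef_rot: [0.134, 1.568, -0.134]
force: [-0.4, -0.8, -2.5]
opening: 35.6
```

Request:
send_rows --moves '[[[0,0,0,3,0,0,1],[0,0,0,3,0,0,1],[0,0,0,3,0,0,1],[0,0,0,0,0,0,1]]]'

```text
time: 17.7
tcp_pos: [551.4, -178.2, 149.7]
eef_rot: [0.134, 1.567, -0.134]
force: [-0.0, 0.5, -2.7]
opening: 35.7
```

```bash
python3 - <<'E'
from h import *
go(551.3,-178,66)
print(bot.observe()["moment"])
b=viewer.get_image("scene")[:,:,::-1]
c=cv2.resize(b[205:285,340:400],(600,800),interpolation=cv2.INTER_CUBIC);cv2.imwrite("pics/s10.png",c[:600])
E
```

```text
t 17.7 pos [ 551.4 -178.2  149.7] F [-0.01  0.47 -2.75] open 35.7 j7 1.41 yaw 80.21 toolx [-0.001  0.    -1.   ]
shift [83.7  0.1 -0.1]
[ 0.0079979  -0.06046789 -0.06175652]
```

View pics/s10.png

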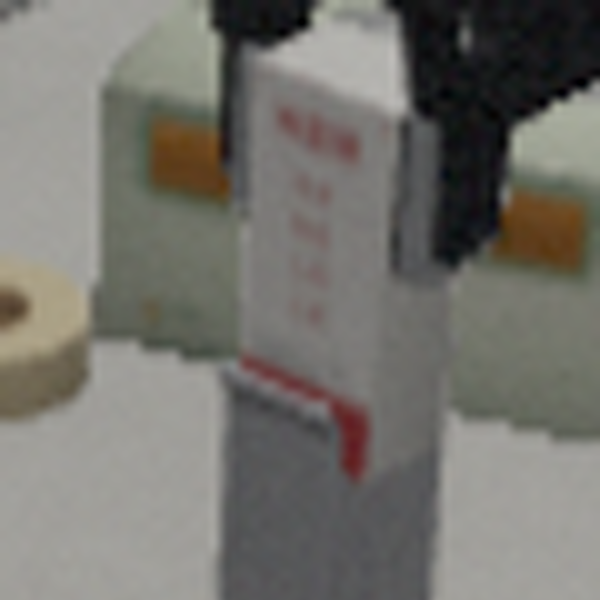

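The foot band is between the plates with no side force, so I keep lowering gently.

Request:
send_rows --moves '[[[0,0,0,8,0,0,1],[0,0,0,10,0,0,1],[0,0,0,10,0,0,1],[0,0,0,8,0,0,1],[0,0,0,0,0,0,1]]]'

```text
time: 18.25
tcp_pos: [550.9, -178.0, 112.5]
eef_rot: [0.135, 1.569, -0.133]
force: [0.7, 0.7, -3.0]
opening: 35.3
```

Request:
send_rows --moves '[[[0,0,0,8,0,0,1],[0,0,0,10,0,0,1],[0,0,0,10,0,0,1],[0,0,0,6,0,0,1],[0,0,0,0,0,0,1]]]'

```text
time: 18.75
tcp_pos: [551.0, -178.0, 79.0]
eef_rot: [0.135, 1.569, -0.134]
force: [-0.5, 0.3, -3.1]
opening: 35.9
```

Request:
send_rows --moves '[[[0,0,0,3,0,0,1],[0,0,0,3,0,0,1],[0,0,0,2,0,0,1],[0,0,0,1,0,0,1],[0,0,0,0,0,0,1]]]'

```text
time: 19.25
tcp_pos: [551.7, -178.0, 71.2]
eef_rot: [0.134, 1.567, -0.134]
force: [0.5, 0.8, -2.9]
opening: 35.6
```

Request:
send_rows --moves '[[[0,0,0,1,0,0,1],[0,0,0,1,0,0,1],[0,0,0,0,0,0,1]]]'

```text
time: 19.55
tcp_pos: [551.8, -178.0, 69.3]
eef_rot: [0.134, 1.566, -0.134]
force: [0.5, 0.7, -2.8]
opening: 35.6
```

Request:
send_rows --moves '[[[0,0,0,1,0,0,1],[0,0,0,0,0,0,1]]]'

```text
time: 19.75
tcp_pos: [551.8, -178.0, 68.2]
eef_rot: [0.134, 1.567, -0.134]
force: [1.0, 1.9, -3.8]
opening: 35.7
```

Request:
send_rows --moves '[[[0,0,0,1,0,0,1],[0,0,0,0,0,0,1]]]'

```text
time: 19.95
tcp_pos: [551.9, -178.0, 68.1]
eef_rot: [0.134, 1.566, -0.134]
force: [-2.3, 1.9, 5.9]
opening: 35.9
```

Request:
send_rows --moves '[[[0,0,0,1,0,0,1],[0,0,0,0,0,0,1]]]'

```text
time: 20.15
tcp_pos: [552.0, -178.0, 68.1]
eef_rot: [0.133, 1.566, -0.135]
force: [-7.0, 1.7, 13.7]
opening: 35.7
```

Contact came at TCP z = 68.1. The grip on the worktop was at 64.1, so the 4 mm floor height fits exactly and the carton is down. I unload and release.

Request:
send_rows --moves '[[[0,0,0,-1,0,0,1],[0,0,0,0,0,0,1],[0,0,0,0,0,0,-0.2],[0,0,0,0,0,0,-0.2],[0,0,0,0,0,0,-0.2]]]'

```text
time: 20.65
tcp_pos: [551.7, -178.5, 67.2]
eef_rot: [0.134, 1.567, -0.134]
force: [-0.8, -0.1, -0.1]
opening: 51.2
```

Request:
send_rows --moves '[[[0,0,0,0,0,0,-0.2],[0,0,0,-20,0,0,-0.2],[0,0,0,-50,0,0,-0.2],[0,0,0,-50,0,0,-0.2],[0,0,0,-50,0,0,-0.2]]]'

```text
time: 21.15
tcp_pos: [551.4, -178.0, 239.1]
eef_rot: [0.134, 1.567, -0.134]
force: [1.0, -0.8, -0.4]
opening: 51.3
```

Request:
send_rows --moves '[[[0,0,0,0,-50,0,-0.2],[0,0,0,0,-50,0,-0.2],[0,0,0,0,-50,0,-0.2],[0,0,0,0,-40,0,-0.2],[0,0,0,0,0,0,-0.2]]]'

```text
time: 21.65
tcp_pos: [515.7, -373.8, 235.9]
eef_rot: [0.141, 1.568, -0.145]
force: [-1.4, -0.7, -0.2]
opening: 51.2
```

```bash
python3 - <<'E'
from h import *
go(551.3,-178,66)
a=viewer.get_image("scene")[:,:,::-1];b=viewer.get_image("top")[:,:,::-1]
cv2.imwrite("pics/s11f.png",a)
r=lambda i,s:cv2.resize(i,s,interpolation=cv2.INTER_CUBIC)
cv2.imwrite("pics/e.png",np.vstack([np.hstack([r(a[220:300,335:415],(300,300)),r(a[185:265,190:270],(300,300))]),np.hstack([r(b[225:265,354:394],(300,300)),r(b[220:290,200:270],(300,300))])]))
print(proj("top",[551.3,-178,90]))
E
```

```text
t 21.65 pos [ 515.7 -373.8  235.9] F [-1.38 -0.67 -0.17] open 51.2 j7 1.76 yaw 79.57 toolx [-0.003 -0.002 -1.   ]
shift [ 1.694e+02  1.995e+02 -1.000e-01]
[[377.94907701 242.85169931]]
```

View pics/e.png

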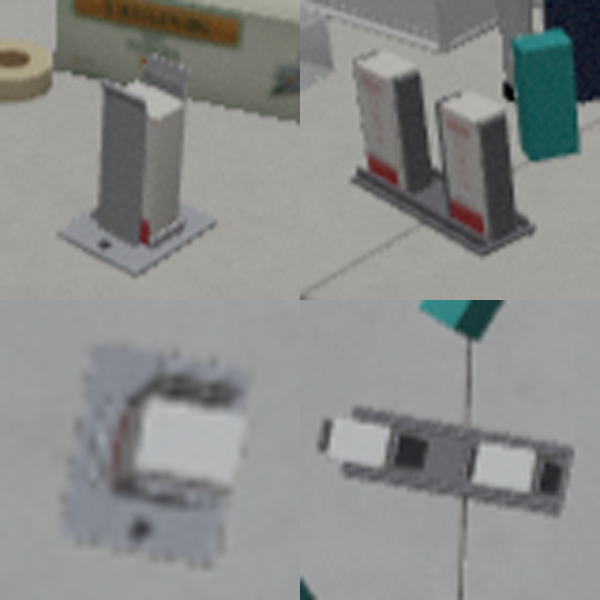

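View pics/s11f.png

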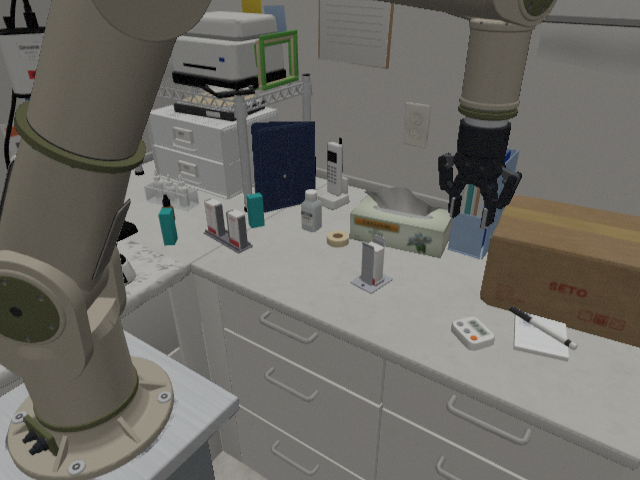

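The full carton is between the plates with its top just below them (scene px 372,263). Both empties are upright in the rack bays, and the bottle, tape and timer sit where they did. The arm is clear of everything.

Request:
send_rows --moves '[[[0,0,0,0,0,0,-0.2],[0,0,0,0,0,0,-0.2],[0,0,0,0,0,0,-0.2]]]'

```text
time: 22.05
tcp_pos: [520.0, -364.1, 237.6]
eef_rot: [0.132, 1.566, -0.132]
force: [-0.3, -0.2, 0.2]
opening: 51.2
```

```bash
python3 -c "
from rig import order
print(order.job_done())"
```

```text
the job is handed in; nothing more can be done
None
```

The full carton is in the steel holder, and I handed the job in at about 22 s of the 64 s allowed. No verdict was reported.

**Finding the full one:** I lifted the -y carton and it read about 0 N, so it is empty. The middle one read 2.5 to 3 N, so it is the full one. I didn't weigh the third (+y) carton, since only one is full.

**Moving it:** I set the middle carton on the clear worktop, took it again by its narrow faces and lowered it into the holder. It touched down exactly 4 mm higher than on the worktop, which matches the holder floor, and I released it there.

**Last checks:**
- **Full carton:** the pictures show it upright between the plates, with its top just below theirs.
- **Empty cartons:** both stand upright in the outer rack bays.
- **Bottle, tape roll and timer:** in the last scene picture they sit where they were at the start; I compared by eye and did not measure their final positions.
- **Gripper:** it is open and well clear.

**Disagreements:**
- The final top view puts the carton about 3 to 4 mm further along -y than the gripper's release position. That is within the 12 mm tolerance and about the accuracy of the calibration.
- Force readings had up to about 1 N of noise while moving and about 0.5 N at rest.
- Pressing the carton onto the worktop briefly reached 27 N before I backed off.

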